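Enable the laser module with its key

ROBOT

A 6-joint arm with a two-finger parallel gripper is mounted at the origin on the work surface. World frame = base frame: x ahead of the robot, y to its left, z up, the work surface at z = 0. Lengths are in mm, angles in rad, forces in N, time in s.
With the tool pointing down it reaches from about 300 to 775 mm from the base axis. Payload 14.6 kg.
Tool frame: the origin (TCP) lies between the finger pads; the fingertips stand 19 mm ahead of it and the grasp point (between the pads) is the TCP (manip.tcp_to_tips is the distance from the TCP to the fingertips, in mm); x points along the fingers, z is the direction in which the jaws open and shut, and the axes are right-handed (so a half turn about x gives the same grasp; the last joint's range is limited). The gripper opens to 94 mm and grips with 3 to 60 N. Pads are 16 mm wide; open, the fingers measure 119 mm over their backs; the gripper's body (75 mm by 177 mm) begins 78 mm behind the grasp point.
Start: joints at [1.127, 0.3, 1.521, -0, 1.321, -0.067], TCP at [202.367, 511.407, 224.446] pointing down, gripper open.
Joint ranges: [-3.03, 3.03], [-0.79, 2.21], [0.23, 2.52], [-1.04, 4.18], [0, 3.07], [-2.55, 2.55]. Speed limits (rad/s): [2.22, 2.22, 2.57, 3.14, 3.14, 3.14].

INTERFACE

Orientations are given as [roll, pitch, yaw] about the fixed x, y, z axes, in that order (R = Rz(yaw) Ry(pitch) Rx(roll)).
In Python, from cell import manip gives the robot as it stands.
- The arm moves only by the tool jog_arm, never from a script. Its argument "moves" is a list that holds one entry, the list of rows, each a list of 6 numbers: the shift along the world's x, y, z in mm, then the turn, a rotation vector about the world's x, y, z in degrees. In form: [[[dx, dy, dz, wx, wy, wz], ...]]. A call has 1 to 5 rows; each row shifts and turns the pose as measured when the row begins; what a row does not reach is not made up. A row lasts 1/10 s, in which the tool goes at most 50 mm and 8.59 degrees, less where a joint would pass 70% of its speed; a pose out of reach is approached as far as the arm can. A call is refused whole if a number of a shift passes 50 or a number of a turn 8.59, either way. A call with a gripper value outside its range is refused whole. "gripper" is the opening, from -1 (shut) to 1 (fully open), set as the call begins (left out, the last holds). The fingers move at their own pace and stop on an object; "squeeze" is the grip in N (left out, the last holds). Time passes only in rows, so rows that do not move let the fingers close. It gives the time, the measured TCP pose, the force and the opening at its end, in the units of the state.
- manip.read_state(): the state, without advancing time (a new reading comes with each control period).
- manip.camera(name): name is "side" or "top"; returns (picture, depth): 384x512x3 uint8, blue, green, red; 384x512 float32, mm along the optical axis (not along the pixel's ray), 0 where there is no reading.
- manip.camera_params(name): a dict with "fx", "fy", "cx", "cy" (pixels), "dist" ([k1, k2, p1, p2, k3] as OpenCV has them; the pictures are not rectified), "rvec" (rotation vector, rad) and "tvec" (3), from world to camera coordinates, as OpenCV has them. Camera axes: x right, y down, z forward; pixel columns grow to the right and rows downward; lengths in mm; the calibration is good to about 2 mm. A picture is of the moment at which its call begins. camera_params takes no time and is no camera call.
- manip.sign_off(): hands the job in, once; it reports no verdict.
The state is a dict: "clock": time; "joints": joint angles; "qd": joint speeds; "effort": joint torques, N m; "eef_pos": TCP position; "eef_rot": TCP orientation; "wrist_force": force on the tool from outside, world axes, zero at the start; "moment": the same for the moment, N m; "finger_gap": finger opening in mm.
Only numpy, scipy, OpenCV 4.12 (cv2) and the standard library are available. Lean on these libraries where they do the work, as an engineer would, in place of code of your own. Each camera call takes 0.05 s, during which the arm holds its last target. There are 200 camera calls.

TASK

Slide the shutter on the front of the laser module fully open to your left as you face it, put the flat-bladed key fully home in the key switch behind it, then turn the key clockwise (as you face it) to its stop (on) and leave it there. Leave the round-shank key and the glass bottle alone.

Things in the scene. Friction and masses are not known exactly. Their poses are not given: they have to be found in the camera images.
- laser: White laser module, fixed: 240 deep (x), 340 wide (y), 105 mm high. Origin on the table below the key slot, at the upright front panel's face. The panel faces away from the robot. x points into the panel (towards the robot), y along the panel to the left as one faces it, z up. Bezel of the key switch: 68 mm across, 8 mm proud. Four round fittings, 18 mm proud, lie 95 to 150 mm right of it.
- keyhole (a point): Mouth of the key slot, centre of the dark rotor (about 50 mm across) of the key switch: 62 mm above the table, 6 mm out from the panel's face. Axes as the module's: x straight into the slot. At off the slot lies flat: 22 mm wide (y), 10.5 mm high (z), 60 mm deep.
- rotor (a joint): Key switch angle about the slot's x axis: 0 = off (slot flat, as at the start), growing clockwise as one faces the panel (right side down, left side up) to the stop at 1.2 rad = on. It turns only with the key in it, against 0.06 N m of friction, and stays where it is left. The key has about 0.15 rad of play in the slot.
- shutter (a joint): Travel of the shutter to the left (module's +y), m: 0 = closed (starts at 0 to 0.012), 0.08 = fully open at its stop. It needs about 1.5 N and stays where it is left. Its aluminium plate (72 wide, 66 high, 4 mm thick, front face 14 mm out from the panel) covers the slot when closed.
- shutter_tab (a point): Centre of the shutter's push tab: an upright aluminium fin 8 mm thick (y), 36 mm high (z), standing 36 mm out (x) from the plate away from the robot. Its centre is 30 mm left of the plate's middle, at the slot's height, 32 mm out from the panel. Axes as the module's. Pushed on its right side it slides to the left.
- key: Flat-bladed key, 106 mm long, 60 to 130 g, lying flat on the table. x points along it to the blade, z up. Black rectangular bow, steel collar (10 long, 26 wide, 14 thick), flat steel blade (46 long, 18 wide, 8 thick; last 8 mm narrowed to 12 x 4.5). Origin on its underside, half-way along. All is centred 8 mm above the underside.
- key_bow (a point): Centre of that key's bow (grip): a block 50 long (x), 54 wide (y), 16 mm thick (z); this point is 8 mm above the table, 28 mm behind the key's middle. Axes as the key's. The collar butts against the rotor when the key is fully home: the bow's centre is then 35 mm out from the slot's mouth.
- key_tip (a point): Tip of that key's blade, 81 mm ahead of the bow's centre along the key's x axis; same axes.
- round_key_mid (a point): Middle of another key that does not fit: black round disc bow 58 mm across, 16 mm thick, with a round steel shank 16 mm thick, 105 mm long overall, lying flat on the table. To be left alone.
- bottle: Clear glass bottle with a white cap, 76 mm across, 160 mm high, standing on the right of the table; origin at the centre of its underside. To be left alone.
Not all that is in view belongs to the job. What is shaped like the key but yellow is not meant.

How it is judged (in metres and radians):
On the way, in this order (a step that is already met when the one before it is completed fails the run):
1. the shutter is slid open (at least 68 of 80 mm) (value of joint shutter above 0.068 m), for 0.2 s.
2. the flat-bladed key is home in the slot (tip at least 39 of 46 mm in), before it is turned (x of key_tip in the frame of keyhole above 0.039 m and y of key_tip in the frame of keyhole between -0.008 and 0.008 m and z of key_tip in the frame of keyhole between -0.008 and 0.008 m and value of joint rotor below 0.5 rad), for 0.2 s.
At the end, for the whole second after the job is handed in: The flat-bladed key is in the switch with its tip at least 39 of 46 mm in and within 8 mm of the slot's axis, the switch is turned to at least 1.05 of 1.2 rad, the shutter is open by at least 68 of 80 mm, and the key is at rest (x of key_tip in the frame of keyhole above 0.039 m and y of key_tip in the frame of keyhole between -0.008 and 0.008 m and z of key_tip in the frame of keyhole between -0.008 and 0.008 m and value of joint rotor above 1.05 rad and value of joint shutter above 0.068 m and linear speed of key below 0.02 m/s); the robot touches nothing.
It fails at once if the round-shank key is moved by more than 30 mm (distance of round_key_mid from where it was at the start of the episode above 0.03 m).
It fails at once if the glass bottle is tipped (angle between bottle's own z axis and vertical above 0.3 rad).
It fails at once if the glass bottle is moved by more than 30 mm (distance of bottle from where it was at the start of the episode above 0.03 m).
It also fails if it takes over 67 s, if anything falls off the work surface, if the arm or the gripper's body presses on something with over 40 N, if the wrist force passes 120 N, or if a joint passes its speed limit or range.

## Working session

There is one attempt and no reset: what is moved stays moved. The work goes in short steps, Python scripts to look and compute and a tool call to move; the robot and the scene stay as the last step left them, time stands still between calls to the robot, and variables do not carry over. Pictures are saved under pics/ and viewed, about 8 in all and at most 12, crops included, and the job is handed in when it is done.

Besides the shell and the picture viewer there is one more tool, called after "Request:" as name(argument=value, ...), one argument or row to a line, values as JSON. jog_arm: Moves the arm, as the interface text tells. Its arguments: {"type":"object","properties":{"moves":{"type":"array","items":{"type":"array","items":{"type":"array","items":{"type":"number"}}}},"gripper":{"type":"number"},"squeeze":{"type":"number"}},"required":["moves"]}

```bash
mkdir -p pics
python3 - <<'E'
from cell import manip
import cv2,numpy as np
s=manip.read_state();print(s)
for n in("side","top"):
    im,d=manip.camera(n);cv2.imwrite(f"pics/{n}0.png",im);np.save(f"pics/{n}0.npy",d)
    p=manip.camera_params(n);print(n,p)
    R=cv2.Rodrigues(np.array(p["rvec"],float))[0];print(-R.T@np.array(p["tvec"]),R[2])
E
```

```text
{'clock': 0.0, 'joints': array([ 1.12739397e+00,  3.00486175e-01,  1.52162156e+00, -1.06532480e-05,
        1.32068440e+00, -6.66003748e-02]), 'qd': array([ 0.00066093, -0.00221528, -0.00013472,  0.00071393, -0.00178787,
        0.00112141]), 'effort': array([ 2.44568961e-03, -5.31792426e+01, -3.52738631e+01,  7.09601655e-02,
        2.43238185e-02, -9.08681454e-05]), 'eef_pos': array([202.26805367, 511.18359408, 223.86092232]), 'eef_rot': array([ 3.08359458,  1.5695968 , -2.00559374]), 'wrist_force': array([0.64712375, 0.8406241 , 0.4773099 ]), 'moment': array([ 0.01857374,  0.0182813 , -0.02610422]), 'finger_gap': 93.99028731822575}
side {'fx': 482.7196209488735, 'fy': 482.7196209488735, 'cx': 253.6316481571257, 'cy': 190.57940787635056, 'dist': array([-0.20898442,  0.        ,  0.        ,  0.        ,  0.        ]), 'rvec': array([ 2.34620147, -0.39572331,  0.1829927 ]), 'tvec': array([-654.14252747,  107.26476827, 1123.28918112])}
[ 366.96404528 -877.99962933  891.98699628] [ 0.24395251  0.6519418  -0.71795478]
top {'fx': 483.89606023991837, 'fy': 483.89606023991837, 'cx': 258.27106078310527, 'cy': 198.67272637295588, 'dist': array([-0.18941979,  0.        ,  0.        ,  0.        ,  0.        ]), 'rvec': array([ 2.15573453, -2.12955451,  0.16420939]), 'tvec': array([-158.03915794,  642.1417627 , 1139.39027362])}
[ 463.90574373 -150.28837228 1223.82085313] [ 1.51555418e-01  8.98306522e-05 -9.88448758e-01]
```

View pics/side0.png

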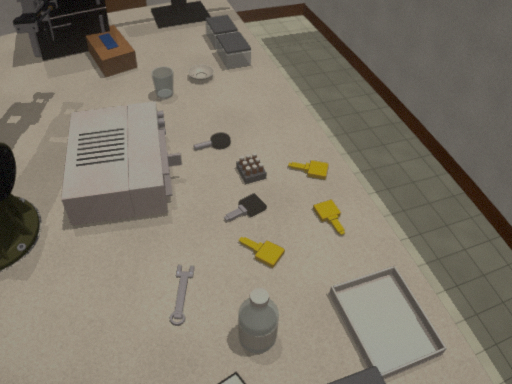

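View pics/top0.png

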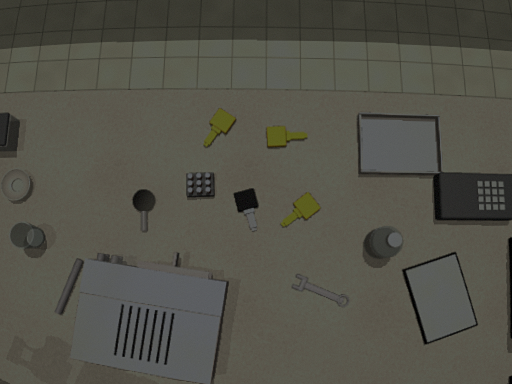

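```bash
cat > h.py <<'E'
import cv2,numpy as np
from cell import manip
def P(n):
    p=manip.camera_params(n);K=np.array([[p["fx"],0,p["cx"]],[0,p["fy"],p["cy"]],[0,0,1]])
    return K,np.array(p["dist"]),cv2.Rodrigues(np.array(p["rvec"],float))[0],np.array(p["tvec"],float)
def ray(n,uv,z):
    K,D,R,t=P(n);q=cv2.undistortPoints(np.array(uv,float).reshape(-1,1,2),K,D).reshape(-1,2)
    d=np.c_[q,np.ones(len(q))]@R;c=-R.T@t
    return c+d*((z-c[2])/d[:,2])[:,None]
def cloud(n,depth):
    v,u=np.mgrid[:384,:512];K,D,R,t=P(n)
    q=cv2.undistortPoints(np.stack([u.ravel(),v.ravel()],1).astype(float).reshape(-1,1,2),K,D).reshape(-1,2)
    return ((np.c_[q,np.ones(len(q))]*depth.reshape(-1,1)-t)@R).reshape(384,512,3)
def proj(n,X):
    K,D,R,t=P(n);return cv2.projectPoints(np.array(X,float).reshape(-1,1,3),cv2.Rodrigues(R)[0],t,K,D)[0].reshape(-1,2)
E
python3 - <<'E'
from h import *
im=cv2.imread("pics/top0.png");C=cloud("top",np.load("pics/top0.npy"))
v=C[...,2]
print("table z",np.median(v[300:350,330:380]))
# module top mask
m=((v>95)&(v<115)).astype(np.uint8);m[:240]=0;m[:,240:]=0
n,l,st,ce=cv2.connectedComponentsWithStats(m);k=1+st[1:,4].argmax();c=max(cv2.findContours((l==k).astype(np.uint8),0,2)[0],key=cv2.contourArea)
print("mod",st[k],np.median(v[l==k]))
w=ray("top",c.reshape(-1,2),105)[:,:2].astype(np.float32);r=cv2.minAreaRect(w);print(r,cv2.boxPoints(r))
# black bow and blade
b=im[180:240,225:270].astype(int)
g=b.sum(2);print(np.median(g))
mb=np.zeros(im.shape[:2],np.uint8);mb[180:215,228:264]=(im[180:215,228:264].sum(2)<90)
c=max(cv2.findContours(mb,0,2)[0],key=cv2.contourArea);w=ray("top",c.reshape(-1,2),16)[:,:2].astype(np.float32);r=cv2.minAreaRect(w);print("bow",r,cv2.minAreaRect(c))
t=im[235:305,60:240];cv2.imwrite("pics/t1.png",cv2.convertScaleAbs(cv2.resize(t,None,fx=4,fy=4,interpolation=2),alpha=1.6))
t2=im[170:250,200:290];s=cv2.imread("pics/side0.png")
a=cv2.resize(s[90:240,130:290],None,fx=3,fy=3,interpolation=2);
b=cv2.convertScaleAbs(cv2.resize(t2,None,fx=3,fy=3,interpolation=2),alpha=2)
o=np.zeros((450+280,800,3),np.uint8)
o[:450,:480]=a;o[:240,500:770]=b
t=cv2.convertScaleAbs(cv2.resize(t,None,fx=4,fy=4,interpolation=2),alpha=1.8);o[450:730,:720]=t
cv2.imwrite("pics/a1.png",cv2.resize(o,(657,600)) if 0 else o)
E
```

```text
table z -1.1654960755308328
mod [   70   258   157   126 15249] 104.21201114522529
((355.2343444824219, 104.80201721191406), (341.29254150390625, 257.01226806640625), 82.38078308105469) [[205.23698  -47.29915 ]
 [459.9801   -81.376114]
 [505.2317   256.9032  ]
 [250.48859  290.98016 ]]
257.0
bow ((645.544921875, -118.09054565429688), (49.70035934448242, 51.90045166015625), 16.173477172851562) ((245.53079223632812, 199.94613647460938), (19.470685958862305, 20.523155212402344), 74.74488067626953)
```

View pics/a1.png

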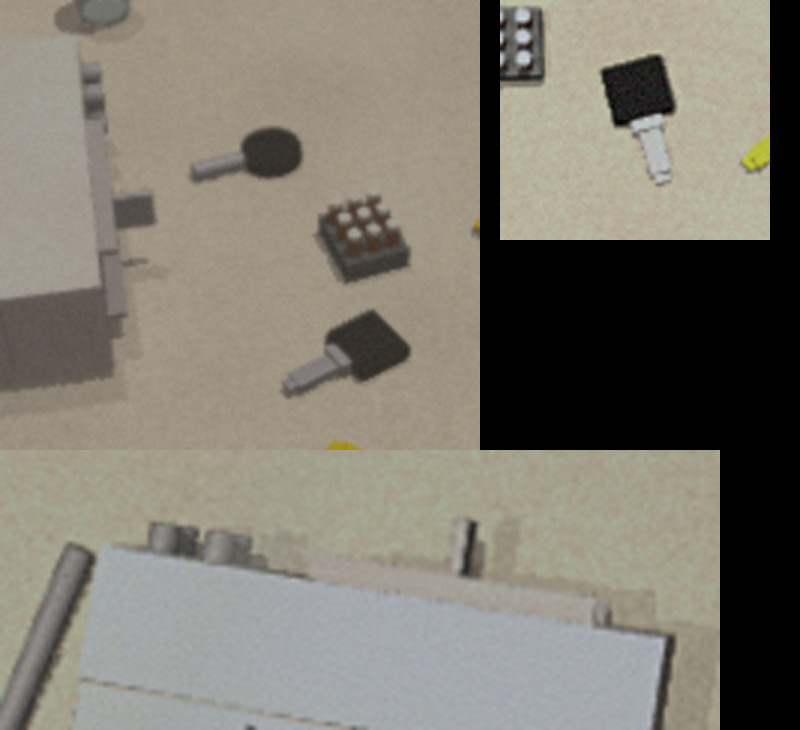

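Run:
```python
from h import *
from scipy.spatial.transform import Rotation as R
np.set_printoptions(precision=3,suppress=True)
a,b=ray("top",[(85.75,258.75),(227,281.25)],105);print("corners",a,b,np.linalg.norm(a-b))
y=(b-a)/np.linalg.norm(b-a);x=np.cross(y,[0,0,1]);print("y",y,"x",x,np.degrees(np.arctan2(x[1],x[0])))
# tab, top face z=80
t=ray("top",[(173.8,252.5),(178.2,252.5),(176,266)],80);print("tab",t)
for q in t: print("out",(q-a)@-x,"along",(q-a)@y)
f=ray("top",[(100,254),(114,256)],62)
for q in f: print("fit along",(q-a)@y,(q-a)@-x)
im=cv2.imread("pics/top0.png");C=cloud("top",np.load("pics/top0.npy"))
g=im[208:235,240:262].astype(int).sum(2);m=np.zeros((384,512),np.uint8)
m[212:235,240:262]=(im[212:235,240:262].min(2)>100)
n,l,st,ce=cv2.connectedComponentsWithStats(m);k=1+st[1:,4].argmax();print(st[k])
c=max(cv2.findContours((l==k).astype(np.uint8),0,2)[0],key=cv2.contourArea);r=cv2.minAreaRect(ray("top",c.reshape(-1,2),13)[:,:2].astype(np.float32));print("blade",r)
T=ray("top",[(253.5,230.2)],10);print("tip",T)
mb=(im.sum(2)<90);vv,uu=np.nonzero(mb[180:215,228:264]);bc=ray("top",[(uu.mean()+228,vv.mean()+180)],16)[0];print("bow c",bc,(T[0]-bc),np.degrees(np.arctan2(*(bc-T[0])[[1,0]])))
# side-view check of bow
s=cv2.imread("pics/side0.png");ms=np.zeros((384,512),np.uint8);ms[190:222,232:275]=(s[190:222,232:275].max(2)<75);vv,uu=np.nonzero(ms);print(len(uu),"side bow",ray("side",[(uu.mean(),vv.mean())],14))
print("R tool",R.from_euler("xyz",manip.read_state()["eef_rot"]).as_matrix())
```

```text
corners [486.978 255.239 105.   ] [442.974 -80.787 105.   ] 338.8948189983818
y [-0.13  -0.992  0.   ] x [-0.992  0.13   0.   ] 172.5393400271398
tab [[507.77   48.421  80.   ]
 [507.975  37.885  80.   ]
 [475.989  42.205  80.   ]]
out 47.47067605932211 along 202.36769686519963
out 49.04239532314107 along 212.7878602403096
out 16.76618493401764 along 212.6570939308361
fit along 18.50093951073722 16.088946564710003
fit along 54.419972540761016 16.84372529087251Traceback (most recent call last):
  File "<stdin>", line 14, in <module>
ValueError: attempt to get argmax of an empty sequence
```

Run:
```python
from h import *
from scipy.spatial.transform import Rotation as R
np.set_printoptions(precision=3,suppress=True)
im=cv2.imread("pics/top0.png")
T=ray("top",[(253.5,230.2)],10);print("tip",T)
mb=(im.sum(2)<90);vv,uu=np.nonzero(mb[180:215,228:264]);bc=ray("top",[(uu.mean()+228,vv.mean()+180)],16)[0];print("bow c",bc,(T[0]-bc),np.degrees(np.arctan2(*(bc-T[0])[[1,0]])))
s=cv2.imread("pics/side0.png");ms=np.zeros((384,512),np.uint8);ms[190:222,232:275]=(s[190:222,232:275].max(2)<75);vv,uu=np.nonzero(ms);print(len(uu),"side bow",ray("side",[(uu.mean(),vv.mean())],14))
M=R.from_euler("xyz",manip.read_state()["eef_rot"]).as_matrix();print(M,"jaw yaw",np.degrees(np.arctan2(M[1,2],M[0,2])))
```

```text
tip [[ 569.668 -139.151   10.   ]]
bow c [ 646.255 -117.877   16.   ] [-76.588 -21.274  -6.   ] 15.5236578870367
347 side bow [[ 646.973 -125.964   14.   ]]
[[-0.    -0.93   0.368]
 [-0.001  0.368  0.93 ]
 [-1.     0.    -0.001]] jaw yaw 68.41294340161186
```

Request:
jog_arm(
  moves=[
    [[27,-39,0,0,0,0],[27,-39,0,0,0,0],[27,-39,0,0,0,0],[27,-39,0,0,0,0],[27,-39,0,0,0,0]],
  ],
  gripper=-1,
)

```text
clock: 0.6
eef_pos: [337.1, 312.0, 221.7]
eef_rot: [2.812, 1.567, -2.269]
wrist_force: [0.8, 0.3, -0.7]
finger_gap: 57.5
```

Request:
jog_arm(
  moves=[
    [[27,-39,0,0,0,0],[27,-39,0,0,0,0],[27,-39,0,0,0,0],[27,-39,0,0,0,0],[27,-39,0,0,0,0]],
  ],
)

```text
clock: 1.1
eef_pos: [475.3, 107.5, 221.5]
eef_rot: [2.754, 1.566, -2.326]
wrist_force: [1.1, 1.1, 0.3]
finger_gap: 17.4
```

Request:
jog_arm(
  moves=[
    [[22,-27,0,0,0,0],[0,0,-15,0,0,0],[0,0,-45,0,0,0],[0,0,-45,0,0,0],[0,0,-36,0,0,0]],
  ],
)

```text
clock: 1.6
eef_pos: [502.1, 73.1, 79.5]
eef_rot: [-1.72, 1.565, -0.525]
wrist_force: [0.6, 0.0, 0.8]
finger_gap: 0.3
```

Run:
```python
from h import *
o=np.zeros((480,800,3),np.uint8)
a,_=manip.camera("side");b,_=manip.camera("top")
o[:,:400]=cv2.resize(a[70:230,70:203],(400,480));o[:,400:]=cv2.convertScaleAbs(cv2.resize(b[190:310,130:230],(400,480)),alpha=1.6)
cv2.imwrite("pics/a2.png",o);print(manip.read_state()["eef_pos"],manip.read_state()["wrist_force"])
```

```text
[500.08697918  73.04638143  77.57414145] [-0.26997382 -0.22674723  0.68026018]
```

View pics/a2.png

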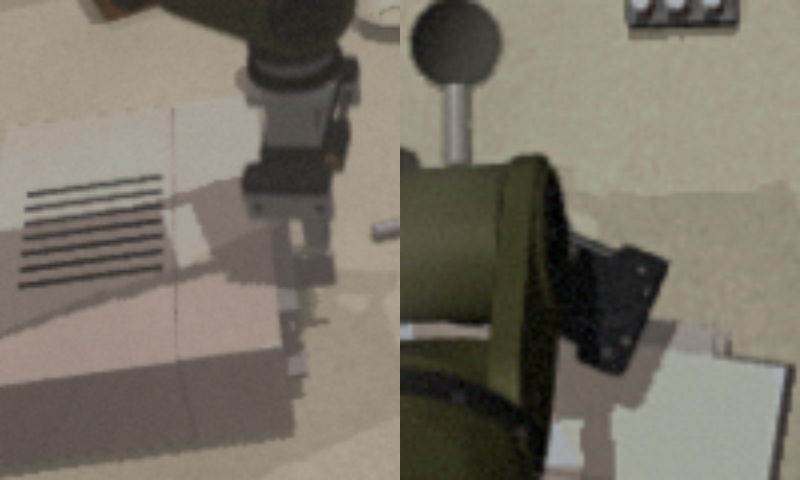

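Request:
jog_arm(
  moves=[
    [[-2,-15,1,0,0,0],[-2,-15,0,0,0,0],[-2,-15,0,0,0,0],[-2,-15,0,0,0,0],[-1,-8,0,0,0,0]],
  ],
)

```text
clock: 2.2
eef_pos: [493.4, 1.2, 87.6]
eef_rot: [-1.595, 1.563, -0.397]
wrist_force: [-0.8, 1.4, -1.3]
finger_gap: 0.4
```

Request:
jog_arm(
  moves=[
    [[-1,-6,-6,0,0,0],[-1,-5,-2,0,0,0],[-1,-4,0,0,0,0],[0,-3,0,0,0,0]],
  ],
)

```text
clock: 2.6
eef_pos: [492.7, -8.6, 83.2]
eef_rot: [-0.402, 1.548, 0.792]
wrist_force: [3.5, 30.8, -5.0]
finger_gap: 0.4
```

Request:
jog_arm(
  moves=[
    [[1,12,0,0,0,0],[0,0,45,0,0,0],[20,-10,35,0,0,8],[40,-30,0,0,0,8],[40,-30,0,0,0,8]],
  ],
  gripper=-1,
)

```text
clock: 3.1
eef_pos: [593.1, -63.3, 169.0]
eef_rot: [-0.508, 1.55, 1.124]
wrist_force: [0.1, -0.6, 1.1]
finger_gap: 0.7
```

Request:
jog_arm(
  moves=[
    [[35,-30,0,0,0,8],[15,-15,0,0,0,5],[0,0,0,0,0,0]],
  ],
  gripper=1,
)

```text
clock: 3.4
eef_pos: [647.7, -113.7, 169.3]
eef_rot: [-0.651, 1.551, 1.222]
wrist_force: [-0.0, 0.1, -0.4]
finger_gap: 21.0
```

```bash
cat >> h.py <<'E'
from scipy.spatial.transform import Rotation as Ro
np.set_printoptions(precision=3,suppress=True)
def st():
    s=manip.read_state();M=Ro.from_euler("xyz",s["eef_rot"]).as_matrix()
    print(s["clock"],"pos",s["eef_pos"],"f",s["wrist_force"],"gap",s["finger_gap"],"approach",M[:,0],"jaw yaw",np.degrees(np.arctan2(M[1,2],M[0,2])),"jaw z",M[2,2])
E
python3 - <<'E'
from h import *
st()
b,_=manip.camera("top");a,_=manip.camera("side")
o=np.zeros((600,800,3),np.uint8)
o[:300]=cv2.convertScaleAbs(cv2.resize(b[235:310,60:260],(800,300)),alpha=1.8)
o[300:]=cv2.resize(a[110:230,130:450],(800,300))
cv2.imwrite("pics/top3.png",b);cv2.imwrite("pics/a3.png",o)
E
```

```text
3.4 pos [ 647.695 -113.705  169.333] f [-0.031  0.082 -0.393] gap 20.988689074587004 approach [ 0.007  0.019 -1.   ] jaw yaw 107.28210251130096 jaw z 0.015959586063374637
```

View pics/a3.png

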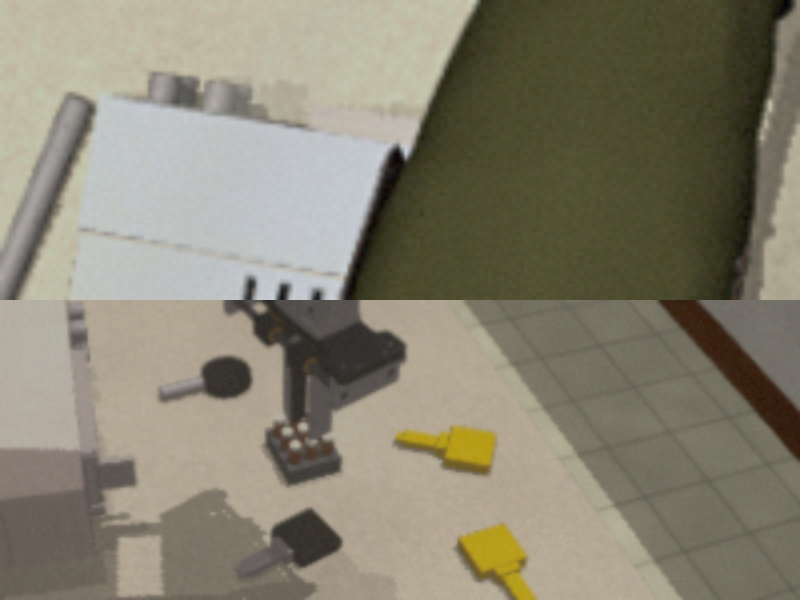

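Request:
jog_arm(
  moves=[
    [[-2,-4,0,-1.1,0.4,-1],[0,0,0,0,0,0],[0,0,-30,0,0,0],[0,0,-40,0,0,0],[0,0,-40,0,0,0]],
  ],
)

```text
clock: 4.0
eef_pos: [645.1, -113.2, 65.3]
eef_rot: [-2.288, 1.558, -0.44]
wrist_force: [0.9, -0.1, -1.2]
finger_gap: 68.9
```

Run:
```python
from h import *
st()
a,_=manip.camera("side");b,_=manip.camera("top")
o=np.zeros((600,800,3),np.uint8)
o[:,:400]=cv2.resize(a[150:240,210:270],(400,600));o[:,400:]=cv2.convertScaleAbs(cv2.resize(b[180:270,190:250],(400,600)),alpha=1.8)
o[:,:400]=cv2.resize(a[130:250,200:280],(400,600))
cv2.imwrite("pics/a4.png",o)
```

```text
4.0 pos [ 645.1   -113.215   65.254] f [ 0.899 -0.066 -1.189] gap 68.926419357965 approach [ 0.012 -0.005 -1.   ] jaw yaw 105.89962942461473 jaw z -0.008485935324885868
```

View pics/a4.png

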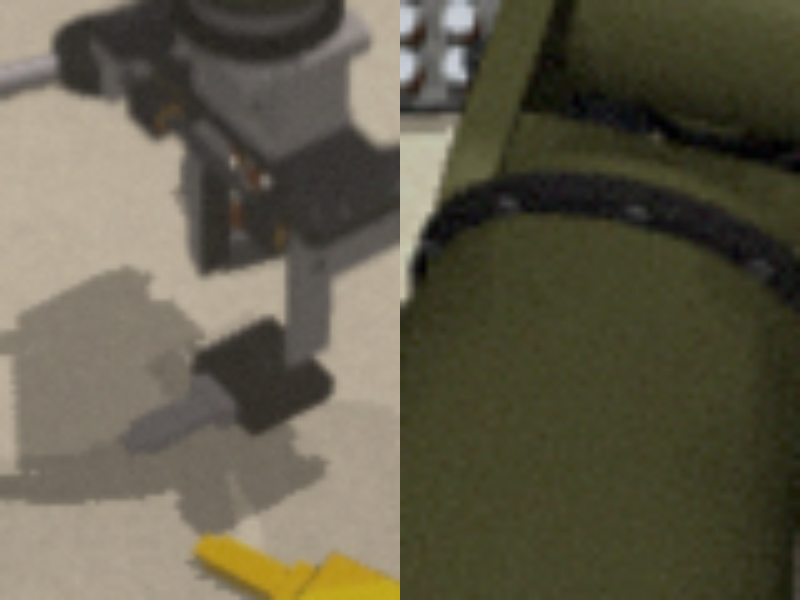

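Request:
jog_arm(
  moves=[
    [[1,-4,0,0,0,0],[0,0,0,0,0,0],[0,0,0,0,0,0],[0,0,-25,0,0,0],[0,0,-14,0,0,0]],
  ],
)

```text
clock: 4.6
eef_pos: [647.6, -117.3, 32.1]
eef_rot: [-2.254, 1.554, -0.405]
wrist_force: [-0.0, -0.3, -0.5]
finger_gap: 93.6
```

Request:
jog_arm(
  moves=[
    [[-1,-1,-8,0,0,0],[0,0,0,0,0,0]],
  ],
)

```text
clock: 4.8
eef_pos: [646.5, -118.4, 23.9]
eef_rot: [-2.256, 1.554, -0.408]
wrist_force: [0.0, 0.5, 0.2]
finger_gap: 94.2
```

Request:
jog_arm(
  moves=[
    [[0,0,-1,0,0,0],[0,0,0,0,0,0],[0,0,0,0,0,0],[0,0,0,0,0,0],[0,0,0,0,0,0]],
  ],
  gripper=-1,
  squeeze=30,
)

```text
clock: 5.3
eef_pos: [647.7, -118.7, 25.6]
eef_rot: [-2.227, 1.551, -0.379]
wrist_force: [-0.1, 0.6, 0.5]
finger_gap: 57.3
```

Request:
jog_arm(
  moves=[
    [[0,0,0,0,0,0],[0,0,0,0,0,0],[0,0,0,0,0,0]],
  ],
)

```text
clock: 5.6
eef_pos: [647.7, -118.7, 25.7]
eef_rot: [-2.226, 1.551, -0.378]
wrist_force: [0.5, -0.8, -0.3]
finger_gap: 54.0
```

```bash
python3 -c "
from h import *
st()"
```

```text
5.6 pos [ 647.73  -118.658   25.678] f [ 0.5   -0.839 -0.346] gap 54.04503890967054 approach [ 0.019 -0.007 -1.   ] jaw yaw 105.88585611473857 jaw z -0.012148508550816145
```

Request:
jog_arm(
  moves=[
    [[0,0,0,0,0,0],[0,0,0,0,0,0],[-1,0,-4,0.4,1.1,0],[0,0,-2,0,0,0]],
  ],
  gripper=0.5,
)

```text
clock: 6.0
eef_pos: [646.8, -118.7, 19.6]
eef_rot: [1.231, 1.569, 3.079]
wrist_force: [-0.3, -0.2, 0.3]
finger_gap: 70.5
```

Request:
jog_arm(
  moves=[
    [[0,0,0,0,0,0],[0,0,0,0,0,0],[0,0,0,0,0,0],[0,0,0,0,0,0],[0,0,0,0,0,0]],
  ],
  gripper=-1,
  squeeze=40,
)

```text
clock: 6.5
eef_pos: [646.9, -119.0, 19.4]
eef_rot: [1.409, 1.569, -3.027]
wrist_force: [0.5, 0.0, -0.1]
finger_gap: 53.8
```

```bash
python3 -c "
from h import *
st()"
```

```text
6.5 pos [ 646.939 -118.996   19.367] f [ 0.526  0.04  -0.117] gap 53.76929441210816 approach [-0.002 -0.    -1.   ] jaw yaw 105.88320163378862 jaw z 0.0002707888557542393
```

Request:
jog_arm(
  moves=[
    [[0,0,40,0,0,0],[0,0,45,0,0,0],[0,30,25,0,0,-5],[-16,40,0,0,0,-5],[-16,40,0,0,0,-5]],
  ],
)

```text
clock: 7.0
eef_pos: [612.9, -9.6, 131.3]
eef_rot: [0.744, 1.565, 2.317]
wrist_force: [0.4, 1.3, -0.8]
finger_gap: 53.6
```

Request:
jog_arm(
  moves=[
    [[-10,40,0,0,0,-5],[-10,20,0,0,0,-3.4],[0,0,0,0,0,0]],
  ],
)

```text
clock: 7.3
eef_pos: [590.0, 56.9, 132.0]
eef_rot: [0.679, 1.564, 2.1]
wrist_force: [-0.6, 0.2, -0.8]
finger_gap: 53.8
```

Run:
```python
from h import *
st()
a,_=manip.camera("side");b,_=manip.camera("top");cv2.imwrite("pics/side5.png",a);cv2.imwrite("pics/top5.png",b)
o=np.zeros((600,800,3),np.uint8)
o[:300]=cv2.convertScaleAbs(cv2.resize(b[230:305,60:260],(800,300)),alpha=1.8)
o[300:]=cv2.resize(a[100:220,50:370],(800,300))
cv2.imwrite("pics/a5.png",o)
print(proj("side",[(471,86.8,105)]),proj("top",[(500,-28,80)]))
```

```text
7.3 pos [589.956  56.879 131.999] f [-0.552  0.153 -0.839] gap 53.81718216377956 approach [-0.003  0.006 -1.   ] jaw yaw 81.41781418517556 jaw z 0.0050811738452077315
[[160.559 138.546]] [[205.778 256.384]]
```

View pics/a5.png

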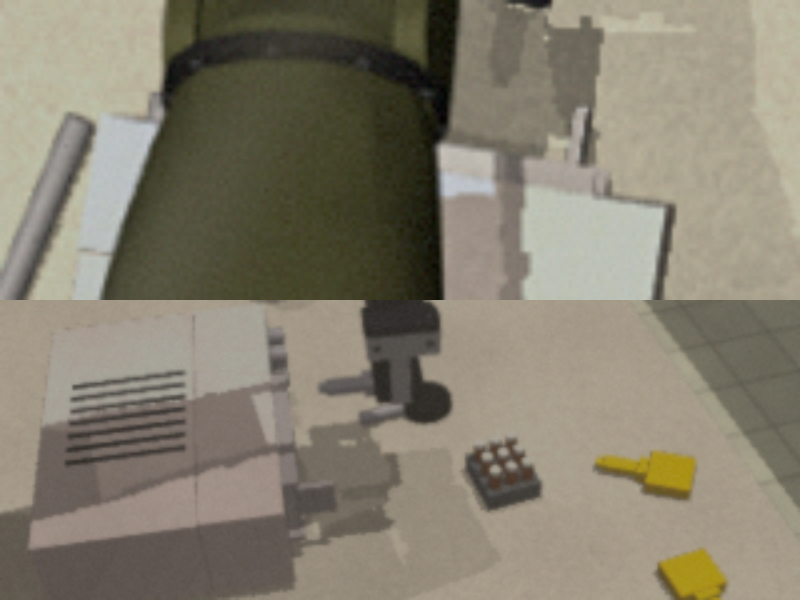

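Request:
jog_arm(
  moves=[
    [[-10,16,0,-0.3,-0.2,1],[-5,0,-30,0,0,0],[0,0,-25,0,0,0],[0,0,0,0,0,0]],
  ],
)

```text
clock: 7.8
eef_pos: [577.7, 66.3, 75.8]
eef_rot: [-1.672, 1.568, -0.231]
wrist_force: [-0.2, 0.1, -1.6]
finger_gap: 53.4
```

```bash
cat >> h.py <<'E'
KH=np.array([471,86.8,62.]);YX=np.array([-.13,-.9915,0]);XX=np.array([-.9915,.13,0])
def rel():
    p=manip.read_state()["eef_pos"]-KH;print("bow out",-p@XX,"left",p@YX,"z(key axis) err",p[2]-11.4)
E
python3 -c "
from h import *
st();rel()"
```

```text
7.8 pos [577.731  66.293  75.818] f [-0.244  0.069 -1.592] gap 53.43947090296083 approach [ 0.003 -0.001 -1.   ] jaw yaw 82.5455192691351 jaw z -0.00028407305762595536
bow out 108.48955600772481 left 6.457592318622718 z(key axis) err 2.4179428108674212
```

Request:
jog_arm(
  moves=[
    [[0.8,6.4,-2.4,0,0,0],[0,0,0,0,0,0]],
  ],
)

```text
clock: 8.0
eef_pos: [579.7, 71.5, 74.5]
eef_rot: [-1.65, 1.567, -0.21]
wrist_force: [0.0, 0.1, -0.9]
finger_gap: 53.4
```

Run:
```python
from h import *
st();rel()
a,_=manip.camera("side");cv2.imwrite("pics/side6.png",a)
cv2.imwrite("pics/a6.png",cv2.resize(a[95:205,130:250],(720,660))[:600])
```

```text
8.0 pos [579.707  71.46   74.474] f [ 0.029  0.061 -0.886] gap 53.392098628679115 approach [ 0.003 -0.001 -1.   ] jaw yaw 82.48185559174601 jaw z -0.0002749135238780398
bow out 109.77690898900494 left 1.077603833483396 z(key axis) err 1.073881191562668
```

View pics/a6.png

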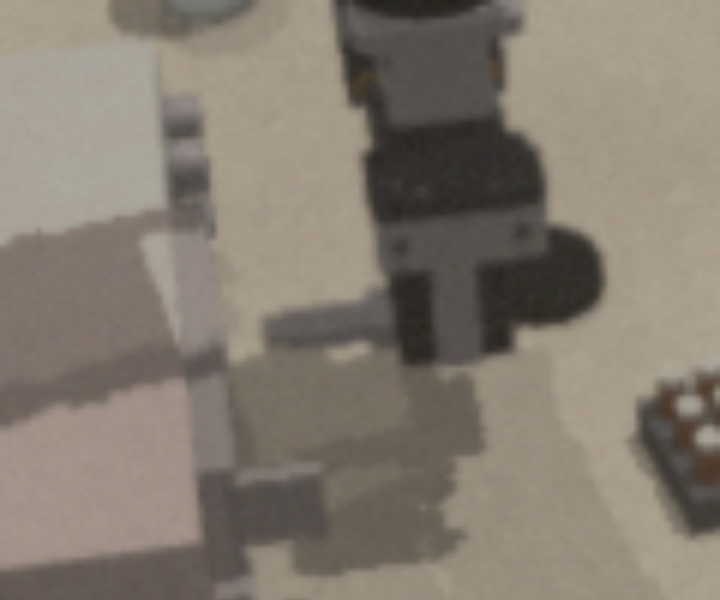

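Request:
jog_arm(
  moves=[
    [[0.1,1.1,-1.0,0,0,0],[-10,1.3,0,0,0,0],[-8,1,0,0,0,0],[0,0,0,0,0,0]],
  ],
)

```text
clock: 8.45
eef_pos: [561.4, 74.7, 76.0]
eef_rot: [-1.524, 1.563, -0.084]
wrist_force: [-0.2, 0.6, -0.0]
finger_gap: 53.8
```

Run:
```python
from h import *
st();rel()
print(proj("side",[np.array([579.7,71.5,63.1])+81*XX]))
```

```text
8.45 pos [561.426  74.72   76.04 ] f [-0.236  0.581 -0.003] gap 53.83255520671504 approach [ 0.007 -0.001 -1.   ] jaw yaw 82.49277964514694 jaw z 0.0003431863247489453
bow out 91.22739796878179 left 0.22158675301358374 z(key axis) err 2.6401676986468967
[[173.37 149.7 ]]
```

Request:
jog_arm(
  moves=[
    [[0,0,-2.6,0,0.4,0],[0,0,-0.3,0,0,0],[0,0,0,0,0,0]],
  ],
)

```text
clock: 8.75
eef_pos: [561.4, 74.8, 73.5]
eef_rot: [-2.262, 1.57, -0.822]
wrist_force: [-0.0, 0.4, -1.7]
finger_gap: 53.6
```

```bash
python3 -c "
from h import *
st();rel()"
```

```text
8.75 pos [561.41   74.822  73.469] f [-0.011  0.403 -1.699] gap 53.556105788614445 approach [ 0.001 -0.001 -1.   ] jaw yaw 82.51259558136483 jaw z -0.0005129686737478378
bow out 91.19876971255292 left 0.12272668893200715 z(key axis) err 0.06937713461903705
```

Request:
jog_arm(
  moves=[
    [[-6,0.8,-0.5,0,0.1,0],[-6,0.8,-0.5,0,0.1,0],[-4,0.5,-0.3,0,0,0],[0,0,0,0,0,0]],
  ],
)

```text
clock: 9.15
eef_pos: [543.9, 77.0, 71.7]
eef_rot: [1.857, 1.567, -2.986]
wrist_force: [-0.5, -0.4, -1.7]
finger_gap: 53.5
```

```bash
python3 -c "
from h import *
st();rel()"
```

```text
9.15 pos [543.881  77.048  71.733] f [-0.479 -0.366 -1.693] gap 53.487112961653345 approach [-0.004 -0.001 -1.   ] jaw yaw 82.50426609934127 jaw z -0.0011137036414762824
bow out 73.5296317640632 left 0.1943166039205716 z(key axis) err -1.6666447231606814
```

Request:
jog_arm(
  moves=[
    [[0,0,1.6,0,-0.2,0],[-4,0.5,0,0,0,0],[-4,0.5,0,0,0,0],[0,0,0,0,0,0]],
  ],
)

```text
clock: 9.55
eef_pos: [535.7, 78.4, 73.9]
eef_rot: [-1.426, 1.569, 0.014]
wrist_force: [1.0, 1.1, -0.4]
finger_gap: 53.7
```

```bash
python3 -c "
from h import *
st();rel()"
```

```text
9.55 pos [535.691  78.447  73.924] f [ 1.004  1.094 -0.368] gap 53.719636588146074 approach [ 0.002  0.    -1.   ] jaw yaw 82.49300785983122 jaw z 0.00022510324785351976
bow out 65.22685633856116 left -0.12770258910492405 z(key axis) err 0.523569086276984
```

Request:
jog_arm(
  moves=[
    [[-4,0.5,-0.4,0,0,0],[-4,0.5,0,0,0,0],[-4,0.5,0,0,0,0],[0,0,0,0,0,0]],
  ],
)

```text
clock: 9.95
eef_pos: [522.6, 80.2, 73.5]
eef_rot: [-1.302, 1.569, 0.138]
wrist_force: [-0.4, 1.4, -1.3]
finger_gap: 53.7
```

```bash
python3 -c "
from h import *
st();rel()"
```

```text
9.95 pos [522.55   80.199  73.475] f [-0.428  1.376 -1.3  ] gap 53.702931791667844 approach [ 0.002  0.    -1.   ] jaw yaw 82.48661212749302 jaw z 0.00041603966584563556
bow out 51.97036203642526 left -0.15693730939249947 z(key axis) err 0.07534281415830968
```

Request:
jog_arm(
  moves=[
    [[-4,0.5,-0.1,0,0,0],[-4,0.5,0,0,0,0],[-4,0.5,0,0,0,0],[0,0,0,0,0,0]],
  ],
)

```text
clock: 10.35
eef_pos: [509.6, 81.9, 73.5]
eef_rot: [-1.205, 1.569, 0.235]
wrist_force: [-0.7, 2.4, -0.4]
finger_gap: 53.6
```

```bash
python3 -c "
from h import *
st();rel()"
```

```text
10.35 pos [509.596  81.919  73.49 ] f [-0.735  2.377 -0.431] gap 53.58265864282981 approach [ 0.002  0.    -1.   ] jaw yaw 82.4776318698319 jaw z 0.0007272482798876823
bow out 38.90203342316694 left -0.17781097859131012 z(key axis) err 0.0898773350636386
```

Request:
jog_arm(
  moves=[
    [[-2.5,0.2,0,0,0,0],[-2.5,0.2,0,0,0,0],[-1.5,0.1,0,0,0,0]],
  ],
)

```text
clock: 10.65
eef_pos: [505.1, 82.5, 74.2]
eef_rot: [-1.345, 1.562, 0.094]
wrist_force: [16.2, 0.6, -9.0]
finger_gap: 53.9
```

```bash
python3 -c "
from h import *
st();rel()"
```

```text
10.65 pos [505.077  82.48   74.228] f [16.239  0.64  -9.034] gap 53.861873503561256 approach [ 0.009  0.001 -1.   ] jaw yaw 82.46575429087257 jaw z 0.001980544221425573
bow out 34.34914032718918 left -0.14677549858774483 z(key axis) err 0.8282055722666453
```

Request:
jog_arm(
  moves=[
    [[0,0,0,0,0,0],[0,0,0,0,0,0],[0,0,0,0,0,0]],
  ],
)

```text
clock: 10.95
eef_pos: [505.4, 82.4, 74.2]
eef_rot: [-1.358, 1.56, 0.081]
wrist_force: [1.9, 1.3, -1.8]
finger_gap: 53.4
```

Request:
jog_arm(
  moves=[
    [[0,0,0,0,0,0],[0,0,0,0,0,0],[0,0,0,0,0,0],[0,0,0,0,0,0],[0,0,0,0,0,0]],
  ],
  gripper=0.6,
)

```text
clock: 11.45
eef_pos: [504.5, 81.9, 74.1]
eef_rot: [-1.472, 1.563, -0.033]
wrist_force: [0.2, -1.0, 0.2]
finger_gap: 75.1
```

Request:
jog_arm(
  moves=[
    [[0,0,20,0,0,0],[0,0,35,0,0,0],[0,0,0,0,0,0]],
  ],
)

```text
clock: 11.75
eef_pos: [503.9, 81.8, 130.2]
eef_rot: [-1.543, 1.565, -0.103]
wrist_force: [0.0, -0.5, -0.5]
finger_gap: 75.5
```

Run:
```python
from h import *
st();rel()
a,_=manip.camera("side");cv2.imwrite("pics/side7.png",a)
cv2.imwrite("pics/a7.png",cv2.resize(a[95:195,130:250],(720,600)))
```

```text
11.75 pos [503.885  81.822 130.175] f [ 0.    -0.463 -0.52 ] gap 75.45410186550733 approach [ 0.006 -0.001 -1.   ] jaw yaw 82.49550580753002 jaw z 0.00016251131877359493
bow out 33.253047311380165 left 0.66027211117684 z(key axis) err 56.77464448926629
```

View pics/a7.png

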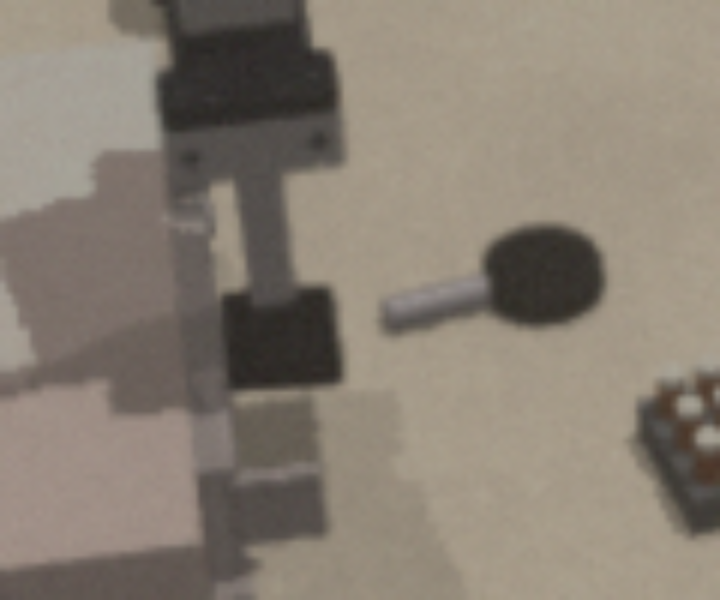

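Request:
jog_arm(
  moves=[
    [[5,25,0,0,0.3,0],[0,0,0,0,0,0],[0,0,0,0,0,0],[0,0,0,0,0,0],[0,0,0,0,0,0]],
  ],
  gripper=-1,
)

```text
clock: 12.3
eef_pos: [506.3, 105.9, 124.2]
eef_rot: [1.954, 1.563, -2.89]
wrist_force: [0.5, -0.5, 0.1]
finger_gap: 38.9
```

Request:
jog_arm(
  moves=[
    [[0,0,0,0,0,0],[0,0,0,0,0,0],[0,0,-18,0,0,0],[0,0,-10,0,0,0],[0,0,0,0,0,0]],
  ],
)

```text
clock: 12.8
eef_pos: [506.3, 104.8, 95.4]
eef_rot: [1.976, 1.564, -2.87]
wrist_force: [-0.0, 0.3, 0.1]
finger_gap: 1.3
```

```bash
python3 -c "
from h import *
st();rel()"
```

```text
12.8 pos [506.314 104.796  95.447] f [-0.046  0.3    0.054] gap 1.2899304261467777 approach [-0.007 -0.002 -1.   ] jaw yaw 82.37847476847149 jaw z -0.0028539858962693954
bow out 32.67451004546743 left -22.434129677528787 z(key axis) err 22.04712891523429
```

Request:
jog_arm(
  moves=[
    [[3.3,2,-2,0,-0.4,0],[0,0,-5,0,0,0],[0,0,-5,0,0,0],[0,0,-4,0,0,0]],
  ],
)

```text
clock: 13.2
eef_pos: [510.8, 107.4, 80.3]
eef_rot: [-1.771, 1.568, -0.333]
wrist_force: [-1.7, 2.5, 4.5]
finger_gap: 0.2
```

```bash
python3 -c "
from h import *
st();rel()"
```

```text
13.2 pos [510.788 107.371  80.284] f [-1.744  2.517  4.517] gap 0.2060195670630069 approach [ 0.003 -0.001 -1.   ] jaw yaw 82.3763094823622 jaw z -0.0006557484093119292
bow out 36.775080126494814 left -25.56900123856144 z(key axis) err 6.884481744998075
```

Request:
jog_arm(
  moves=[
    [[0,-0.5,-4,0,0,0],[0,-0.5,-4,0,0,0]],
  ],
)

```text
clock: 13.4
eef_pos: [510.7, 106.7, 72.0]
eef_rot: [-1.642, 1.568, -0.204]
wrist_force: [-1.5, 1.0, 4.4]
finger_gap: 0.6
```

Request:
jog_arm(
  moves=[
    [[0,-0.3,-3,0,0,0],[0,0,0,0,0,0]],
  ],
)

```text
clock: 13.6
eef_pos: [510.9, 106.2, 68.5]
eef_rot: [-1.696, 1.567, -0.258]
wrist_force: [-0.8, 0.5, 4.8]
finger_gap: 0.4
```

Run:
```python
from h import *
st();rel()
a,_=manip.camera("side");cv2.imwrite("pics/side8.png",a)
cv2.imwrite("pics/a8.png",cv2.resize(a[95:195,130:250],(720,600)))
```

```text
13.6 pos [510.863 106.153  68.506] f [-0.793  0.481  4.767] gap 0.44146455022564207 approach [ 0.003 -0.001 -1.   ] jaw yaw 82.39142417196038 jaw z -0.0004462298695253608
bow out 37.00786662769275 left -24.370283686531128 z(key axis) err -4.894198454194148
```

View pics/a8.png

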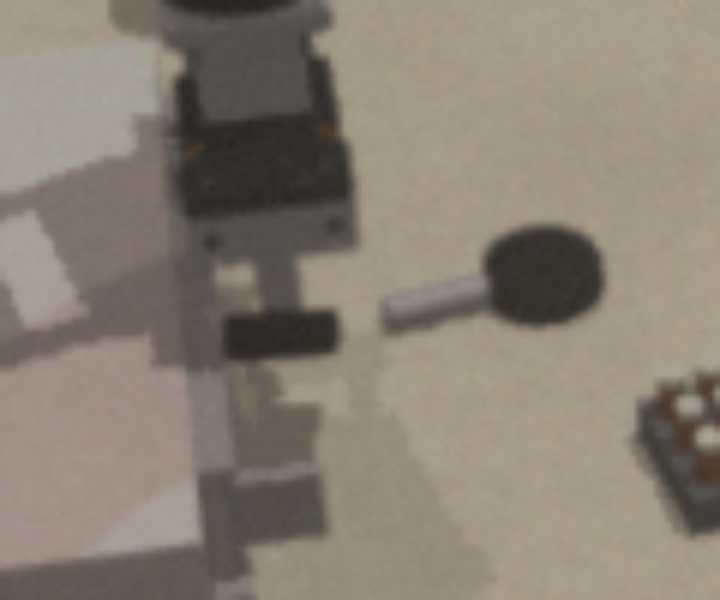

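Request:
jog_arm(
  moves=[
    [[-0.3,-2,-2,0,0,0],[-0.3,-2,-2,0,0,0],[0,0,0,0,0,0]],
  ],
)

```text
clock: 13.95
eef_pos: [510.8, 103.2, 65.4]
eef_rot: [-1.155, 1.565, 0.282]
wrist_force: [-2.2, 4.4, 3.7]
finger_gap: 0.3
```

Request:
jog_arm(
  moves=[
    [[-0.3,-2,-2,0,0,0],[0,0,0,0,0,0]],
  ],
)

```text
clock: 14.15
eef_pos: [510.8, 102.6, 64.2]
eef_rot: [-0.861, 1.563, 0.577]
wrist_force: [-2.1, 5.0, 5.2]
finger_gap: 0.2
```

```bash
cat >> h.py <<'E'
def bow():
    a,_=manip.camera("side");m=np.zeros((384,512),np.uint8);m[140:165,167:190]=(a[140:165,167:190].max(2)<55)
    v,u=np.nonzero(m);c=np.bincount(u)[170:184];print("bow col heights px",c);return a
E
python3 -c "
from h import *
st();rel();bow()
a=cv2.imread('pics/side8.png')[140:165,167:190];print(np.bincount(np.nonzero(a.max(2)<55)[1]))"
```

```text
14.15 pos [510.821 102.562  64.194] f [-2.138  5.045  5.245] gap 0.19253573261151885 approach [ 0.007  0.004 -1.   ] jaw yaw 82.34938352818193 jaw z 0.005217715233740372
bow out 37.433145495813555 left -20.804505092323826 z(key axis) err -9.206338645066603
bow col heights px [13 13 13 14 14 13 13 13 13 13 13 13 12 13]
[0 6 7 7 7 7 6 6 7 7 7 7 7 5 6 5 5 5 1]
```

Request:
jog_arm(
  moves=[
    [[-0.3,-2.5,-2,0,0,0],[-0.3,-2.5,-2,0,0,0],[0,0,0,0,0,0]],
  ],
)

```text
clock: 14.5
eef_pos: [511.6, 102.3, 63.6]
eef_rot: [-0.613, 1.553, 0.823]
wrist_force: [-1.7, 5.0, 5.4]
finger_gap: 0.7
```

Run:
```python
from h import *
st();rel();a=bow();cv2.imwrite("pics/a9.png",cv2.resize(a[95:195,130:250],(720,600)))
```

```text
14.5 pos [511.642 102.331  63.636] f [-1.74   5.048  5.431] gap 0.6810383085269325 approach [ 0.012  0.013 -1.   ] jaw yaw 82.31189962637252 jaw z 0.014548120402690046
bow out 38.27788942668623 left -20.68227470140949 z(key axis) err -9.764386559447468
bow col heights px [13 13 14 14 14 14 13 13 13 13 13 13 13 13]
```

View pics/a9.png

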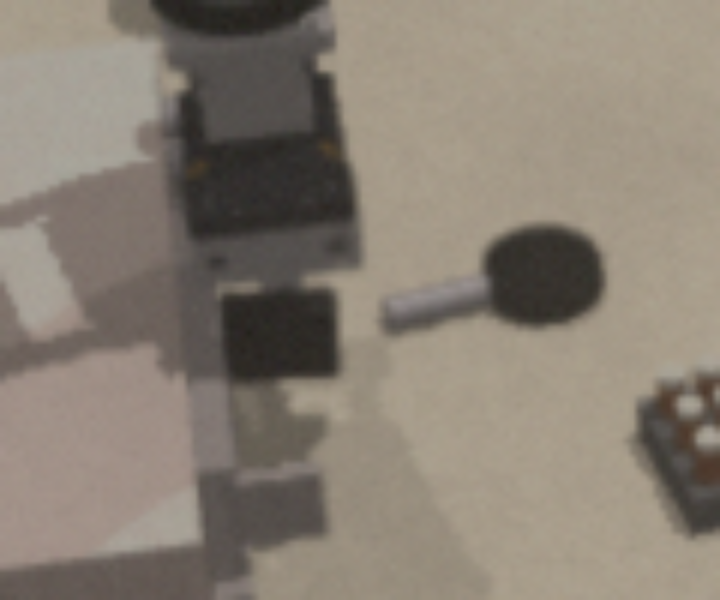

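Request:
jog_arm(
  moves=[
    [[-0.3,-3,-1,-0.7,0.6,0],[-0.3,-3,-1,-0.3,0,0],[-0.3,-3,-1,0,0,0]],
  ],
)

```text
clock: 14.85
eef_pos: [511.9, 100.5, 63.6]
eef_rot: [-0.556, 1.561, 0.88]
wrist_force: [-5.3, 28.1, 13.1]
finger_gap: 0.6
```

Run:
```python
from h import *
st();rel();a=bow()
for t in (0,55,60,65,70,75,80):
    th=np.radians(t);c,s=np.cos(th),np.sin(th);rows=[]
    P=[]
    for r,u in((-27,-8),(-27,8),(27,-8),(27,8)):
        rr,uu=r*c+u*s,-r*s+u*c;P.append(KH-35*XX-rr*YX+np.array([0,0,uu]))
    q=proj("side",P);print(t,q[:,1].min(),q[:,1].max(),np.ptp(q[:,1]))
def col(im):
    p=im[135:170,171:185].max(2).mean(1);return p
p=col(a);print(p.round());print(col(cv2.imread("pics/side7.png")).round())
```

```text
14.85 pos [511.892 100.536  63.589] f [-5.275 28.125 13.146] gap 0.6153736203790144 approach [ 0.007  0.008 -1.   ] jaw yaw 82.24829732361549 jaw z 0.008698415495567324
bow out 38.7589624330362 left -18.935307532116163 z(key axis) err -9.810698343777021
bow col heights px [13 13 13 13 13 13 14 14 13 13 13 12 12 11]
0 140.6101823167939 158.48937075999908 17.87918844320518
55 143.84492955828009 154.84108364162108 10.996154083340997
60 143.06086415182614 155.60759405843112 12.54672990660498
65 142.32798717594807 156.32961821264806 14.00163103669999
70 141.65198995495146 157.0017932717415 15.34980331679003
75 141.03804504326715 157.61906134825205 16.5810163049849
80 140.4907666660939 158.17670575213918 17.685939086045295
[ 85.  84.  85.  86.  85.  92. 106. 114.  95.  60.  48.  47.  48.  45.
  45.  45.  46.  45.  45.  46.  46.  45.  53.  92. 120. 130. 134. 134.
 128. 123. 112. 107. 106. 106. 108.]
[121. 122. 120. 121. 120. 119. 118. 100.  76.  68.  61.  52.  48.  47.
  48.  46.  48.  48.  47.  48.  47.  48.  47.  49.  85. 140. 135. 117.
 112. 111. 107. 107. 108. 108. 106.]
```

Request:
jog_arm(
  moves=[
    [[0.5,6,0,0,0,0],[0.5,10,0,0,0,0],[0,5,40,0,0,0],[0,0,50,0,0,0],[30,20,50,0,0,0]],
  ],
)

```text
clock: 15.4
eef_pos: [533.4, 138.5, 192.5]
eef_rot: [1.009, 1.563, 2.444]
wrist_force: [1.8, -1.0, -0.0]
finger_gap: 0.3
```

Request:
jog_arm(
  moves=[
    [[-10,50,20,0,0,0],[-20,50,0,0,0,0],[-20,50,0,0,0,0],[0,50,0,0,0,0],[0,0,0,0,0,0]],
  ],
)

```text
clock: 15.9
eef_pos: [487.5, 334.1, 216.5]
eef_rot: [-0.526, 1.563, 0.906]
wrist_force: [0.1, -0.1, -0.6]
finger_gap: 0.5
```

Run:
```python
from h import *
st();a=bow();b,_=manip.camera("top");cv2.imwrite("pics/side10.png",a);cv2.imwrite("pics/top10.png",b)
print(a[135:170,171:185].max(2).mean(1).round())
o=np.zeros((500,800,3),np.uint8)
o[:,:400]=cv2.resize(a[95:195,140:220],(400,500));o[:,400:]=cv2.convertScaleAbs(cv2.resize(b[230:300,160:216],(400,500)),alpha=1.8)
cv2.imwrite("pics/a10.png",o)
```

```text
15.9 pos [487.463 334.09  216.523] f [ 0.108 -0.118 -0.554] gap 0.5148465772897217 approach [ 0.005  0.006 -1.   ] jaw yaw 81.99618526989373 jaw z 0.00646635742046292
bow col heights px [7 9 9 8 9 8 8 9 9 8 9 9 8 9]
[148. 146. 143. 143. 142. 143. 143. 143. 141. 116.  76.  58.  58.  58.
  54.  50.  49.  51.  50.  50.  50.  49.  50.  66. 135. 158. 161. 159.
 146. 125. 111. 105. 105. 105. 105.]
```

View pics/a10.png

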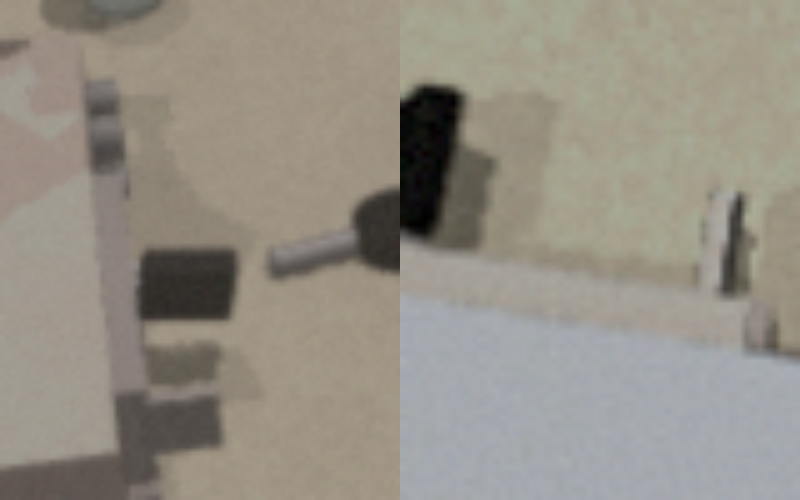

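Run:
```python
from h import *
b=cv2.imread("pics/top10.png")
for r in (246,250,254): print(r,b[r,145:175].max(1))
for t in (50,55,60,65,70,75,80):
    th=np.radians(t);c,s=np.cos(th),np.sin(th)
    P=[KH-35*XX-(r*c+u*s)*YX+np.array([0,0,-r*s+u*c]) for r,u in((-27,-8),(-27,8),(27,-8),(27,8))]
    q=proj("top",P);print(t,q[:,0].min(),q[:,0].max(),np.ptp(q[:,0]),q[:,1].mean())
_,d=manip.camera("top");C=cloud("top",d);m=np.zeros((384,512),bool);m[243:258,150:172]=b[243:258,150:172].max(2)<45
X=C[m]-KH;r=-X@YX;u=X[:,2];o=-X@XX
k=(o>15)&(o<55)&(u>-35)
for lo in range(-20,28,4):
    q=k&(r>=lo)&(r<lo+4)
    if q.any():print(lo,q.sum(),np.median(u[q]))
```

```text
246 [90 92 91 90 92 91 90 91 91 90 91 91 94 80 24  8  3 11 14 13 10  1  7 47
 78 84 84 84 86 84]
250 [86 85 87 92 92 91 92 91 90 92 93 95 82 21  2  9 11  3 14  9  6  7 24 53
 70 82 85 85 84 85]
254 [85 86 86 88 85 90 91 92 90 93 93 82 19  1  5 10 15  6 10  9  4 30 51 55
 51 54 53 59 75 84]
50 153.11946752402548 169.52475104492262 16.405283520897143 253.39591458785995
55 153.86195391413895 168.78137425272297 14.919420338584018 253.39446126739455
60 154.65715087544578 167.97696710354865 13.319816228102866 253.39252680471617
65 155.49912568128877 167.11774022865637 11.6186145473676 253.3901699531295
70 156.38167365307055 166.21042090356315 9.828747250492597 253.38746232144044
75 157.29835900369272 165.26219651880734 7.963837515114619 253.38448619851016
80 157.55201361658402 164.67112905935213 7.119115442768106 253.3813320506757
-20 1 16.221799479044947
-16 22 13.647715615525044
-12 22 16.721382956462065
-8 20 18.057769168303906
-4 17 17.195587437370264
0 10 7.585261235067989
4 10 -3.3719521274393642
8 9 -10.122834275888657
12 9 -20.720993321072157
16 1 -30.476264479417324
```

Run:
```python
from h import *
b=cv2.imread("pics/top10.png");print(b[238:250,160:168].max(2).mean(1).round())
for k in range(160,168,2): print(k,b[236:248,k].max(1))
th=np.radians(70);c,s=np.cos(th),np.sin(th)
for out in(55,60,65,70):
    print(out,proj("top",[KH-out*XX-(r*c+u*s)*YX+np.array([0,0,-r*s+u*c]) for r,u in((-27,-8),(-27,8))]))
```

```text
[92. 92. 93. 86. 43. 19.  9. 10.  8.  7.  9. 11.]
160 [92 91 92 92 93 94 91 74 22  1  8  5]
162 [91 92 93 92 93 84 39 11  0 14 11  8]
164 [92 92 92 92 92 77 19  5  8 12 13  0]
166 [92 91 92 92 92 87 31  8  9  8  1  7]
55 [[167.568 245.704]
 [160.938 244.622]]
60 [[167.909 243.616]
 [161.283 242.528]]
65 [[168.25  241.53 ]
 [161.628 240.435]]
70 [[168.591 239.445]
 [161.973 238.343]]
```

Request:
jog_arm(
  moves=[
    [[14,-43,0,-0.3,0.3,0],[14,-43,0,0,0,0],[14,-43,0,0,0,0],[14,-43,0,0,0,0],[14,-43,0,0,0,0]],
  ],
)

```text
clock: 16.55
eef_pos: [558.8, 103.9, 216.1]
eef_rot: [2.532, 1.568, -2.325]
wrist_force: [-0.4, 0.2, -0.3]
finger_gap: 0.4
```

Request:
jog_arm(
  moves=[
    [[4,-30,0,0,0,0],[0,0,-30,0,0,0],[0,0,-40,0,0,0],[0,0,0,0,0,0]],
  ],
)

```text
clock: 16.95
eef_pos: [563.4, 59.4, 145.3]
eef_rot: [-2.867, 1.567, -1.457]
wrist_force: [-1.0, -0.1, 0.4]
finger_gap: 1.0
```

```bash
python3 -c "
from h import *
st();rel()"
```

```text
16.95 pos [563.358  59.403 145.345] f [-1.023 -0.11   0.407] gap 1.0027423046465502 approach [ 0.    -0.004 -1.   ] jaw yaw 80.78808158232997 jaw z -0.003570044330886424
bow out 95.13421699105173 left 15.157451135837725 z(key axis) err 71.94506610910318
```

Request:
jog_arm(
  moves=[
    [[2,15,-10,0,0,1],[0,0,-30,0,0,0],[0,0,-28,0,0,0],[0,0,0,0,0,0]],
  ],
)

```text
clock: 17.35
eef_pos: [567.8, 75.8, 80.9]
eef_rot: [-1.84, 1.563, -0.412]
wrist_force: [-0.1, -0.5, 0.6]
finger_gap: 0.2
```

```bash
python3 -c "
from h import *
st();rel()"
```

```text
17.35 pos [567.767  75.829  80.854] f [-0.081 -0.49   0.648] gap 0.21853183114127941 approach [ 0.008 -0.003 -1.   ] jaw yaw 81.850613082734 jaw z -0.0021880016074984354
bow out 97.37070560281978 left -1.7016382516600408 z(key axis) err 7.453990841355582
```

Request:
jog_arm(
  moves=[
    [[-8,0.5,-5,0,0.4,0],[-8,1,0,0,0,0],[-5,0.7,0,0,0,0],[-3,0.4,0,0,0,0]],
  ],
)

```text
clock: 17.75
eef_pos: [544.2, 80.0, 81.1]
eef_rot: [-1.816, 1.563, -0.386]
wrist_force: [5.8, 0.0, 2.4]
finger_gap: 0.5
```

```bash
python3 -c "
from h import *
st();rel()"
```

```text
17.75 pos [544.243  80.043  81.141] f [5.773 0.031 2.399] gap 0.5454963197900037 approach [ 0.007 -0.003 -1.   ] jaw yaw 81.95702954984492 jaw z -0.0018272336807236833
bow out 73.49912968881442 left -2.8220116134255 z(key axis) err 7.741097515117692
```

Request:
jog_arm(
  moves=[
    [[-2,0.3,0,0,0,0],[-2,0.3,0,0,0,0]],
  ],
)

```text
clock: 17.95
eef_pos: [542.6, 80.6, 84.3]
eef_rot: [-1.606, 1.554, -0.176]
wrist_force: [6.8, -1.6, 2.4]
finger_gap: 0.4
```

```bash
python3 -c "
from h import *
st();rel()"
```

```text
17.95 pos [542.615  80.582  84.34 ] f [ 6.84  -1.576  2.441] gap 0.3830735343738587 approach [ 0.016 -0.003 -1.   ] jaw yaw 81.97120258590391 jaw z -0.0005816960533066018
bow out 71.81478473118705 left -3.145112939336419 z(key axis) err 10.940377871328783
```

Request:
jog_arm(
  moves=[
    [[-3,0.2,-5,0,0.5,0],[-3,0.3,-1,0,0.3,0],[-3,0.3,0,0,0.2,0]],
  ],
)

```text
clock: 18.25
eef_pos: [541.8, 80.5, 85.6]
eef_rot: [-1.565, 1.547, -0.134]
wrist_force: [7.5, -1.9, 3.3]
finger_gap: 0.1
```

```bash
python3 -c "
from h import *
st();rel()"
```

```text
18.25 pos [541.823  80.541  85.609] f [ 7.539 -1.887  3.317] gap 0.10089028792347626 approach [ 0.024 -0.003 -1.   ] jaw yaw 81.97152636433547 jaw z 0.0001451753622113694
bow out 71.03476284147077 left -3.0015358968354535 z(key axis) err 12.209384498508774
```

Request:
jog_arm(
  moves=[
    [[-5,0.5,-3,0,1.4,0],[-6,0.6,-3,0,1.0,0]],
  ],
)

```text
clock: 18.45
eef_pos: [540.3, 80.6, 87.1]
eef_rot: [-1.8, 1.56, -0.369]
wrist_force: [28.1, -6.4, 12.4]
finger_gap: 0.4
```

Run:
```python
from h import *
st();rel();a=bow();print(manip.read_state()["joints"],manip.read_state()["effort"])
o=np.zeros((600,800,3),np.uint8);b,_=manip.camera("top")
o[:,:400]=cv2.resize(a[75:195,140:220],(400,600));o[:,400:]=cv2.convertScaleAbs(cv2.resize(b[190:310,130:210],(400,600)),alpha=1.8)
cv2.imwrite("pics/a11.png",o)
```

```text
18.45 pos [540.289  80.597  87.12 ] f [28.059 -6.398 12.431] gap 0.37885606931712323 approach [ 0.01  -0.004 -1.   ] jaw yaw 81.97779920680546 jaw z -0.0024247665930529627
bow out 69.50639632640716 left -2.857368432417615 z(key axis) err 13.720189448602033
bow col heights px [12 11 12 11 12 12 12 12 12 12 12 12 12 12]
[ 0.083  0.44   1.674 -0.005  1.018 -1.345] [  4.616 -46.108 -13.931   1.787   5.888   0.173]
```

Request:
jog_arm(
  moves=[
    [[6,-0.8,0,0,0,0],[15,-2,0,0,0,0],[25,-3,20,0,0,0],[0,0,50,0,0,0],[0,40,50,0,0,0]],
  ],
)

```text
clock: 19.05
eef_pos: [587.1, 104.5, 199.4]
eef_rot: [-2.127, 1.564, -0.7]
wrist_force: [-0.3, 0.1, 0.3]
finger_gap: 0.4
```

Request:
jog_arm(
  moves=[
    [[-20,50,20,0,0,0],[-30,50,0,0,0,0],[-30,50,0,0,0,0],[-20,50,0,0,0,0],[0,20,0,0,0,0]],
  ],
)

```text
clock: 19.55
eef_pos: [496.8, 306.5, 225.6]
eef_rot: [-1.464, 1.555, -0.04]
wrist_force: [0.4, -0.6, 0.1]
finger_gap: 0.3
```

Run:
```python
from h import *
st();b,_=manip.camera("top");a,_=manip.camera("side");o=cv2.imread("pics/top10.png");oa=cv2.imread("pics/side10.png")
for n,i in(("old",o),("new",b)):
    print(n,[i[236:248,k].max(1) for k in(162,166)]);
    for r in(246,250,254):print(r,i[r,152:172].max(1))
for n,i in(("old",oa),("new",a)): print(n,i[135:165,171:185].max(2).mean(1).round(), i[152,160:195].max(1))
s=cv2.imread("pics/side0.png")
for nm,(r0,r1,c0,c1) in {"roundkey":(125,155,190,235),"bottle":(285,355,235,280)}.items():
    print(nm,"mean abs diff",np.abs(a[r0:r1,c0:c1].astype(int)-s[r0:r1,c0:c1]).mean())
```

```text
19.55 pos [496.825 306.46  225.572] f [ 0.392 -0.624  0.109] gap 0.274779809819112 approach [ 0.016 -0.001 -1.   ] jaw yaw 81.56076194395291 jaw z 0.0017350082716062754
old [array([91, 92, 93, 92, 93, 84, 39, 11,  0, 14, 11,  8], dtype=uint8), array([92, 91, 92, 92, 92, 87, 31,  8,  9,  8,  1,  7], dtype=uint8)]
246 [91 91 90 91 91 94 80 24  8  3 11 14 13 10  1  7 47 78 84 84]
250 [91 90 92 93 95 82 21  2  9 11  3 14  9  6  7 24 53 70 82 85]
254 [92 90 93 93 82 19  1  5 10 15  6 10  9  4 30 51 55 51 54 53]
new [array([92, 94, 95, 92, 93, 86, 42, 14,  3, 12, 11, 11], dtype=uint8), array([90, 91, 92, 94, 95, 89, 38,  8,  6,  4,  7,  5], dtype=uint8)]
246 [85 87 85 86 86 88 61 16  3 13 11 13 11  8  7 15 58 85 88 85]
250 [84 86 86 84 84 66 20  2 13  6  6  8  8  6  2 27 53 71 80 85]
254 [86 85 84 86 66 18  4  4  7  6  5  1  5  7 28 51 54 53 52 52]
old [148. 146. 143. 143. 142. 143. 143. 143. 141. 116.  76.  58.  58.  58.
  54.  50.  49.  51.  50.  50.  50.  49.  50.  66. 135. 158. 161. 159.
 146. 125.] [144 141 139 141 143 140 133  96  59  51  49  49  50  52  47  50  52  50
  50  53  53  51  51  53  52  49  71 126 161 164 159 161 160 159 160]
new [146. 145. 144. 144. 143. 142. 143. 144. 141. 116.  77.  59.  58.  57.
  54.  50.  49.  50.  50.  50.  50.  49.  50.  70. 127. 146. 150. 151.
 136. 116.] [144 141 140 144 143 141 130  96  60  52  49  49  51  51  48  48  52  52
  48  51  52  49  50  52  45  54  65 112 143 147 147 145 144 150 156]
roundkey mean abs diff 2.2674074074074073
bottle mean abs diff 1.9007407407407408
```

```bash
python3 -c "
from h import *
st();print(manip.sign_off())"
```

```text
19.65 pos [498.049 305.721 225.131] f [ 0.666  0.325 -0.016] gap 0.41936496612124846 approach [ 0.016 -0.001 -1.   ] jaw yaw 81.59224514018345 jaw z 0.0014270006594106488
the job is handed in; nothing more can be done
None
```

I opened the shutter, put the flat-bladed key home in the switch and turned it clockwise to its stop, then moved the arm clear. I handed the job in at 19.7 s; no verdict is reported.

- **Shutter:** I pushed the tab left until it stopped moving at 31 N. The camera then showed the tab about 110 mm left of the slot, which matches fully open.
- **Key in the slot:** The collar stopped against the rotor at 16 N, with the bow about 34 mm out (35 mm expected). After the turn, a top view suggested the key might have crept out 2–3 mm. I pushed on its end up to 28 N, and the before and after pictures matched to within about 0.2 pixel, so it was already home. The 2–3 mm disagreement is most likely calibration error.
- **Turn:** I pushed the right side of the bow down and then to the left, until it held against a 31 N push. The pictures put the key at about 69° (±3°), against 68.75° at the stop. The rotor angle itself could not be seen, because the key has play in the slot.
- **Left alone:** In the side view, the round-shank key and the bottle look the same as at the start.
- **Picture limit:** My last attempt to view a picture was refused because I had used all 12, so the final checks used pixel values only.

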